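# Load a neck-strip roll and hold it down on the dispenser's stop

### The job

Slide the white neck-strip roll up off its post on the storage stand, put it upright over the spindle of the black dispenser and press it down against the sprung orange lifter until it is fully home on the metal stop ring. Press firmly but do not force it, and finish while still holding the roll in the gripper and pressed down there, so that I can slip the locking key in from the side. Leave the blue roll and the other things on the counter where they are.

Things in the scene. Friction and masses are not known exactly. Their poses are not given: they have to be found in the camera images.
- white_roll_center (a point): centre (half-way up, on the axis) of the loose white paper neck-strip roll: an upright ring 56 mm in diameter and 64 mm tall with a through hole 30 mm wide (brown cardboard core), 80 to 150 g; z axis along the hole, up. At the start it stands over one of the stand's two posts.
- white_roll: the same white roll; origin at the centre of its underside, 32 mm below white_roll_center
- blue_roll: blue roll of the same size on the stand's other post, to be left there; origin at the centre of its underside
- stand: fixed dark red storage stand, plate 90 x 210 x 15 mm, origin at the centre of its underside, z up. Its two steel posts stand at y = +60 mm and y = -60 mm in its own frame, 18 mm in diameter; their tops are 82 mm above the counter, 3 mm above the rolls resting on the plate (roll tops at 79 mm).
- dispenser: fixed dispenser: black block 110 x 110 x 35 mm, origin at the centre of its underside, z up. At its centre an upright steel spindle, 18 mm in diameter with a tapered tip that ends 94 mm above the counter; around it the orange lifter and the stop ring.
- stop_ring: fixed aluminium ring on top of the dispenser's block, around the spindle: outer diameter 72 mm, inner 45 mm, 6 mm high; origin at the centre of its underside. The roll's underside lands on it when home; some 2 to 25 N of pressure on it is right, over 40 N is forcing it.
- stop_top (a point): point on the spindle's axis at the height of the stop ring's upper face, 41 mm above the counter: where the centre of the roll's underside is when home (roll centre then 32 mm above it)
- lifter_top (a point): centre of the upper face of the orange lifter, a 40 mm disc on the spindle, 18 mm above the stop ring at the start
- lifter (a joint): how far the sprung lifter is pressed down, m: 0 when up, 0.018 when the roll rests on the stop ring. It pushes up with 4 N at 0 rising to 8.5 N at 0.018, and comes up again when let go; the roll's weight alone does not press it down.
- key: small locking key with a round red grip and brass pin, 50 mm long, lying on the counter between stand and dispenser, to be left there; origin at its underside
- wax_jar: amber jar, 68 mm in diameter and 55 mm tall, standing in the middle of the far side, bystander; origin at the centre of its underside
- comb: black comb 180 mm long, lying at the right (-y) side, bystander; origin at its underside
- clipper: grey hair clipper about 160 mm long, lying at the left (+y) side, bystander; origin at its underside
- brush: brush lying at the left near the robot, bystander; origin at its underside
Not all that is in view belongs to the job. Leave any green or pink look-alike of the white_roll alone.

How it is judged:
By the outcome, as a careful person would: the job done as asked, in the order asked, and still so for the second after the job is handed in, while the arm keeps its last pose, push and grip.
It also fails if it takes over 48 s, if anything falls off the work surface, if the arm or the gripper's body presses on something with over 40 N, if the wrist force passes 120 N, or if a joint passes its speed limit or range.

### The arm

A 6-joint arm with a two-finger parallel gripper is mounted at the origin on the work surface. World frame = base frame: x ahead of the robot, y to its left, z up, the work surface at z = 0. Lengths are in mm, angles in rad, forces in N, time in s.
With the tool pointing down it reaches from about 350 to 875 mm from the base axis. Payload 4.2 kg.
Tool frame: the origin (TCP) lies at the very end of the fingers, on their centre line; the grasp point (between the pads) lies 19 mm behind it; z points along the fingers, y is the line along which they close (so a half turn about z gives the same grasp; the last joint's range is limited). The gripper opens to 87 mm and grips with 3 to 60 N. Pads are 19 mm wide; open, the fingers measure 117 mm over their backs; the gripper's body (75 mm by 190 mm) begins 51 mm behind the grasp point.
Start: joints at [-1.038, 0.385, 0.008, 0, -1.194, -0.259], TCP at [169.011, -601.693, 222.55] pointing down, gripper open.
Joint ranges: [-3.14, 3.14], [-1.21, 2.06], [-1.07, 1.41], [-3.16, 2.05], [-2.99, -0.16], [-3.1, 3.1]. Speed limits (rad/s): [2.79, 2.79, 3.14, 3.14, 3.14, 3.14].

### API

Orientations are given as a unit quaternion [x, y, z, w].
In Python, from rig import status, vision, manip gives the robot as it stands.
- The arm moves only by the shell command python3 -m creep 'ROWS' [FORCE]. ROWS is JSON, a list of rows, each a list of 5 numbers: the shift along the tool's x, y, z in cm, then the turn about the tool's z in degrees, then the finger opening in cm, from 0 to 8.7. A call has 1 to 20 rows; each row shifts and turns the commanded pose from where the row before left it, along the tool's axes as they then stand; what a row does not reach is not made up. A row lasts 1/10 s, in which the tool goes at most 50 mm and 8.59 degrees, less where a joint would pass 70% of its speed; a pose out of reach is approached as far as the arm can. A call with a gripper value outside its range is refused whole. The fingers move at their own pace and stop on an object; FORCE is the grip in N (left out, the last holds). Time passes only in rows, so rows that do not move let the fingers close. It gives the time, the measured TCP pose, the force, the opening and the grip force at its end, in the units of the state.
- status.read_state(): the state, without advancing time (a new reading comes with each control period).
- vision.read_camera(name): name is "scene" or "top" or "wrist"; returns a dict with "color" (420x560x3 uint8, blue, green, red), "fovy" (degrees; the focal length in pixels is half the picture's height over the tangent of half this angle, whatever the lens; pixels are square), "cx", "cy" (the principal point, pixels), "eye" and "orientation" of the camera in the world. Camera axes: x right, y up, looking along -z (the intrinsics and any distortion apply to the point x, -y, -z); pixel columns grow to the right and rows downward; lengths in mm; the calibration is good to about 2 mm. A picture is of the moment at which its call begins. There is no depth.
- manip.close_job(): hands the job in; it is judged then, once.
The state is a dict: "clock": time; "qpos": joint angles; "joint_velocities": joint speeds; "joint_efforts": joint torques, N m; "ee_pos": TCP position; "tcp_rot": TCP orientation; "contact_force": force on the tool from outside, world axes, zero at the start; "ft_torque": the same for the moment, N m; "width": finger opening in mm; "grasp_force": force on a finger pad.
Only numpy, scipy, OpenCV 4.12 (cv2) and the standard library are available. Lean on these libraries where they do the work, as an engineer would, in place of code of your own. Each camera call takes 0.05 s, during which the arm holds its last target. There are 200 camera calls.

## Working session

There is one attempt and no reset: what is moved stays moved. The work goes in short steps, Python scripts to look and compute and a shell command to move; the robot and the scene stay as the last step left them, time stands still between calls to the robot, and variables do not carry over. Pictures are saved under pics/ and viewed, at most 10 in all, crops included, and the job is handed in when it is done.

```bash
mkdir -p pics; ls; python3 - <<'E'
from rig import status, vision
import cv2
print(status.read_state())
for n in ("scene","top"):
    c=vision.read_camera(n); cv2.imwrite(f"pics/{n}1.png",c["color"]); print(n,{k:v for k,v in c.items() if k!="color"})
E
```

```text
pics
{'clock': 0.0, 'qpos': array([-1.03841045e+00,  3.85558342e-01,  6.58572406e-03, -5.12162197e-04,
       -1.19399363e+00, -2.58644379e-01]), 'joint_velocities': array([-1.00353014e-03,  1.00723070e-03, -9.69556051e-04, -5.69460773e-05,
        1.23041140e-03,  3.20268723e-04]), 'joint_efforts': array([ 1.91321895e-03, -3.90667033e+01,  1.87405103e+01,  4.21987250e+00,
        1.09314328e-02, -1.79293411e-04]), 'ee_pos': array([ 168.83491959, -601.11835947,  221.440884  ]), 'tcp_rot': array([-1.36350119e-01,  9.90660089e-01,  1.09290049e-03, -1.98378217e-04]), 'contact_force': array([ 0.23009831, -0.44491909, -0.75610615]), 'ft_torque': array([-0.020299  , -0.02572755,  0.03147528]), 'grasp_force': 0.0, 'width': 87.09406272486336}
scene {'fovy': 50.02751634885007, 'cx': 280.8967063322883, 'cy': 211.12758056638322, 'eye': array([1389.51852974, -449.76109879,  975.5370365 ]), 'orientation': array([0.33709346, 0.19715684, 0.46348094, 0.79541347])}
top {'fovy': 45.785701116013534, 'cx': 278.64434302478264, 'cy': 207.04928001643887, 'eye': array([ 303.03335568,    2.64175701, 1325.65472175]), 'orientation': array([-0.07472626,  0.07865492,  0.7066676 , -0.6991783 ])}
```

View pics/scene1.png

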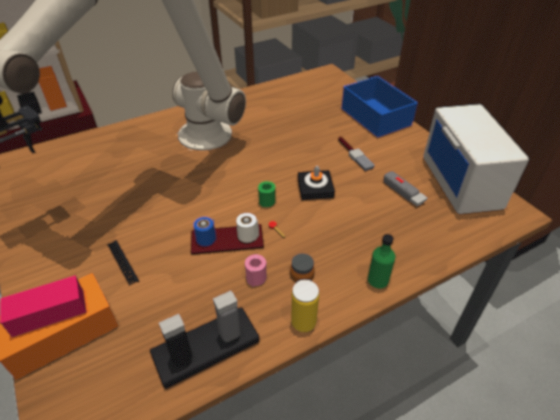

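View pics/top1.png

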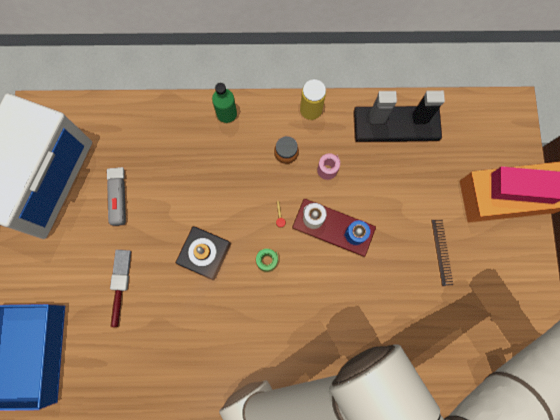

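The top view shows the white roll at about (315,214), blue at (358,232), the key at (280,215), the dispenser spindle near (203,251) and green and pink look-alikes. I'll enlarge the middle of the picture.

```bash
cat > h.py <<'E'
import numpy as np
from scipy.spatial.transform import Rotation as R
def pix2plane(c,u,v,z):
    f=210/np.tan(np.radians(c["fovy"])/2)
    d=R.from_quat(c["orientation"]).apply([(u-c["cx"])/f,-(v-c["cy"])/f,-1])
    return c["eye"]+d*(z-c["eye"][2])/d[2]
def proj(c,p):
    f=210/np.tan(np.radians(c["fovy"])/2)
    q=R.from_quat(c["orientation"]).inv().apply(np.array(p)-c["eye"])
    return c["cx"]+f*q[0]/-q[2], c["cy"]-f*q[1]/-q[2]
E
python3 - <<'E'
import cv2,numpy as np
a=cv2.imread("pics/top1.png")
b=cv2.resize(a[190:290,170:390],None,fx=3.6,fy=3.6,interpolation=cv2.INTER_CUBIC)
cv2.imwrite("pics/crop1.png",b)
from rig import vision
from h import *
c=vision.read_camera("top")
for n,u,v,z in [("white",315,214,79),("blue",358,232,79),("disp",203,251,94),("key",280,220,0),("green",267,260,64),("jar",287,148,55)]: print(n,pix2plane(c,u,v,z).round(1))
c=vision.read_camera("scene")
for n,u,v,z in [("white",247,221,79),("blue",204,226,79),("disp",316,169,94)]: print(n,pix2plane(c,u,v,z).round(1))
E
```

```text
white [559.1 -98.7  79. ]
blue [ 511.3 -206.8   79. ]
disp [465.  183.5  94. ]
key [559.7  -9.7   0. ]
green [444.3  25.1  64. ]
jar [745.9 -30.3  55. ]
white [569.6 -96.   79. ]
blue [ 528.2 -208.4   79. ]
disp [484.8 187.   94. ]
```

View pics/crop1.png

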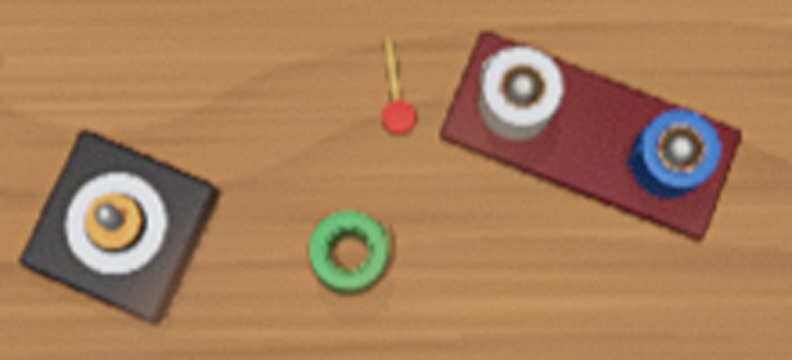

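White roll top is at full-picture (314.7,213.9), spindle tip at (199.7,249.2), and the stand is yawed about -22°. The wrist view will refine this.

```bash
cat >> h.py <<'E'
def delta(s,target,ydir=None):
    r=R.from_quat(s["tcp_rot"]); d=r.inv().apply(np.array(target)-s["ee_pos"])/10
    t=None
    if ydir is not None:
        w=r.inv().apply([*ydir,0]); t=np.degrees(np.arctan2(-w[0],w[1])); t=(t+90)%180-90
    print("tool cm",d.round(2),"turn",t)
E
python3 - <<'E'
from h import *
from rig import status
s=status.read_state(); print(R.from_quat(s["tcp_rot"]).as_matrix().round(3))
delta(s,(562,-97,210),(0.925,-0.38))
E
```

```text
[[-0.963 -0.27  -0.   ]
 [-0.27   0.963  0.001]
 [ 0.     0.001 -1.   ]]
tool cm [-51.48  37.93   1.23] turn -51.984291153624525
```

```bash
python3 -m creep '[[-2.6,1.9,0,0,8.7],[-2.6,1.9,0,0,8.7],[-2.6,1.9,0,0,8.7],[-2.6,1.9,0,0,8.7],[-2.6,1.9,0,0,8.7],[-2.6,1.9,0,0,8.7],[-2.6,1.9,0,0,8.7],[-2.6,1.9,0,0,8.7],[-2.6,1.9,0,0,8.7],[-2.6,1.9,0,0,8.7],[-2.6,1.9,0,0,8.7],[-2.6,1.9,0,0,8.7],[-2.6,1.9,0,0,8.7],[-2.6,1.9,0,0,8.7],[-2.6,1.9,0,0,8.7],[-2.6,1.9,0,0,8.7],[-2.6,1.9,0,0,8.7],[-2.6,1.9,0,0,8.7],[-2.6,1.9,0,0,8.7],[-2.1,1.8,0,0,8.7]]' && python3 -m creep '[[0,0,0,-7.5,8.7],[0,0,0,-7.5,8.7],[0,0,0,-7.5,8.7],[0,0,0,-7.5,8.7],[0,0,0,-7.5,8.7],[0,0,0,-7.5,8.7],[0,0,0,-7,8.7],[0,0,0,0,8.7],[0,0,0,0,8.7]]'; python3 - <<'E'
from h import *
from rig import status,vision
import cv2
c=vision.read_camera("wrist"); cv2.imwrite("pics/w1.png",c["color"])
s=status.read_state(); print(s["qpos"].round(2)); delta(s,(562,-97,210),(0.925,-0.38))
print({k:v for k,v in c.items() if k!="color"}); print(proj(c,(562,-97,79)))
E
```

```text
clock: 2.2
ee_pos: [563.2, -96.2, 222.3]
tcp_rot: [-0.137, 0.991, 0.0, -0.0]
contact_force: [-0.5, 0.6, -0.8]
width: 87.3
grasp_force: 0.0
clock: 3.1
ee_pos: [562.2, -97.5, 222.4]
tcp_rot: [-0.556, 0.831, 0.0, -0.0]
contact_force: [-0.1, -0.9, -0.2]
width: 87.1
grasp_force: 0.0
[ 0.11  0.29 -0.13 -0.   -1.15 -0.5 ]
tool cm [-0.04  0.04  1.24] turn -0.10670821417693332
{'fovy': 62.98158606233583, 'cx': 276.9992469002203, 'cy': 205.52902579290318, 'eye': array([ 532.68843065, -171.59931887,  385.44400445]), 'orientation': array([-0.02828791, -0.14509621,  0.97000989,  0.19294479])}
(np.float64(278.20497288299373), np.float64(191.47922229028273))
```

View pics/w1.png

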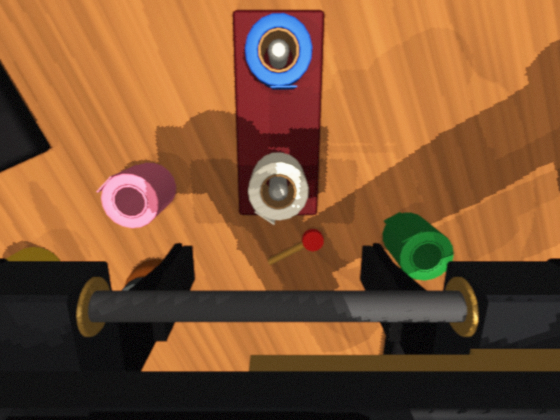

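White roll top sits around (278,186), with the stand's edges vertical at 234–323, so yaw and lateral position are good. I'll enlarge for the row position.

```bash
python3 - <<'E'
import cv2
a=cv2.imread("pics/w1.png")
cv2.imwrite("pics/crop2.png",cv2.resize(a[140:230,218:338],None,fx=6,fy=6,interpolation=cv2.INTER_CUBIC))
E
```

```text
(no output)
```

View pics/crop2.png

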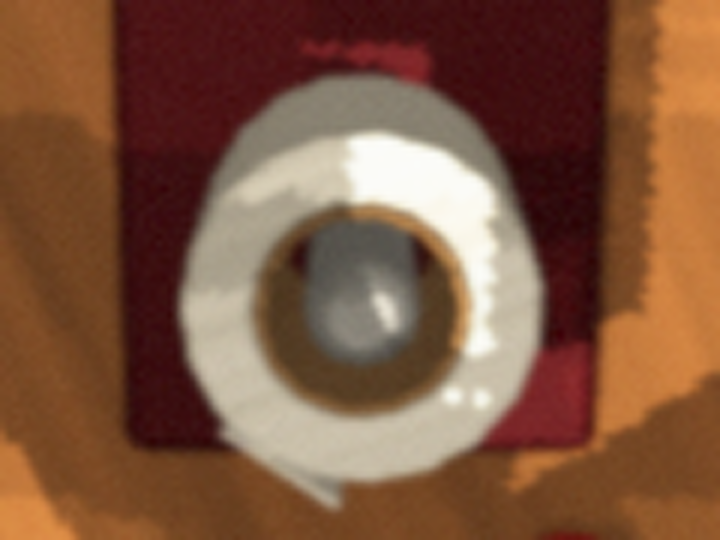

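Core hole centre is at (278.2,191.5), matching the prediction for (562,-97). Now descend and grip.

```bash
python3 -m creep '[[0,0,2.2,0,8.7],[0,0,2.2,0,8.7],[0,0,2.2,0,8.7],[0,0,2.2,0,8.7],[0,0,2.2,0,8.7],[0,0,2.2,0,8.7],[0,0,2.0,0,8.7],[0,0,1.8,0,8.7],[0,0,1.0,0,8.7],[0,0,1.0,0,8.7],[0,0,0.3,0,8.7],[0,0,0,0,8.7],[0,0,0,0,5],[0,0,0,0,5],[0,0,0,0,5],[0,0,0,0,5],[0,0,0,0,5],[0,0,0,0,5],[0,0,0,0,5],[0,0,0,0,5]]' 40
```

```text
clock: 5.15
ee_pos: [562.3, -97.5, 29.8]
tcp_rot: [-0.557, 0.831, 0.0, -0.0]
contact_force: [-1.4, 1.0, 3.3]
width: 56.1
grasp_force: 40.0
```

```bash
python3 -m creep '[[0,0,-0.5,0,5],[0,0,-1,0,5],[0,0,-1.5,0,5],[0,0,-2,0,5],[0,0,-2,0,5],[0,0,-2,0,5],[0,0,-2,0,5],[0,0,-2,0,5],[0,0,-2,0,5],[0,0,-2,0,5],[0,0,-1.5,0,5],[0,0,-0.5,0,5],[0,0,0,0,5],[0,0,0,0,5]]' 40; python3 - <<'E'
from h import *
from rig import status,vision
c=vision.read_camera("top")
a=pix2plane(c,199.7,249.2,94);b=pix2plane(c,202.2,251.9,41); print(a,b)
s=status.read_state(); delta(s,((a[0]+b[0])/2+3,(a[1]+b[1])/2,220))
E
```

```text
clock: 6.55
ee_pos: [561.7, -97.5, 218.7]
tcp_rot: [-0.557, 0.831, 0.001, -0.001]
contact_force: [0.1, 0.4, -1.7]
width: 55.9
grasp_force: 40.0
[469.58682134 191.82599184  94.        ] [469.64796245 193.32919599  41.        ]
tool cm [-23.45  19.26  -0.13] turn None
```

```bash
python3 -m creep '[[-0.9,0.7,0,0,5],[-1.6,1.3,0,0,5],[-1.9,1.6,0,0,5],[-1.9,1.6,0,0,5],[-1.9,1.6,0,0,5],[-1.9,1.6,0,0,5],[-1.9,1.6,0,0,5],[-1.9,1.6,0,0,5],[-1.9,1.6,0,0,5],[-1.9,1.5,0,0,5],[-1.9,1.5,0,0,5],[-1.9,1.5,0,0,5],[-1.2,0.8,0,0,5],[-0.6,0.4,0,0,5],[0,0,0,0,5],[0,0,0,0,5],[0,0,0,0,5]]' 40; python3 - <<'E'
from h import *
from rig import status,vision
import cv2
c=vision.read_camera("wrist"); cv2.imwrite("pics/w2.png",c["color"])
for z in(41,94): print(proj(c,(472,192.5,z)))
E
```

```text
clock: 8.3
ee_pos: [476.1, 189.0, 219.5]
tcp_rot: [-0.556, 0.831, -0.0, -0.0]
contact_force: [0.4, -1.0, -1.1]
width: 56.2
grasp_force: 40.0
(np.float64(282.6608193352038), np.float64(184.04008187668427))
(np.float64(283.67282081038667), np.float64(198.1158687050573))
```

View pics/w2.png

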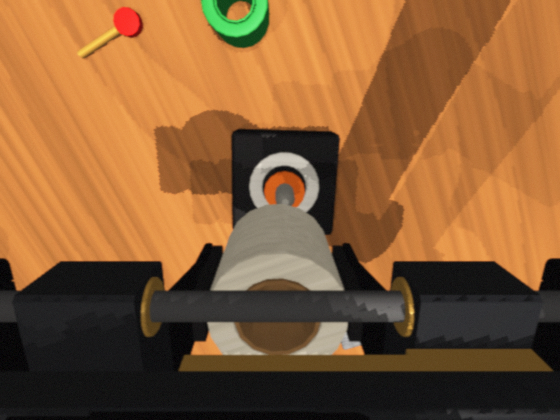

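Stop ring centre is about (284,187) and the spindle tip about (286,197). The held roll hides part of the ring, so I'll enlarge.

```bash
python3 - <<'E'
import cv2
a=cv2.imread("pics/w2.png")
cv2.imwrite("pics/crop3.png",cv2.resize(a[120:220,220:350],None,fx=6,fy=6,interpolation=cv2.INTER_CUBIC))
E
```

```text
(no output)
```

View pics/crop3.png

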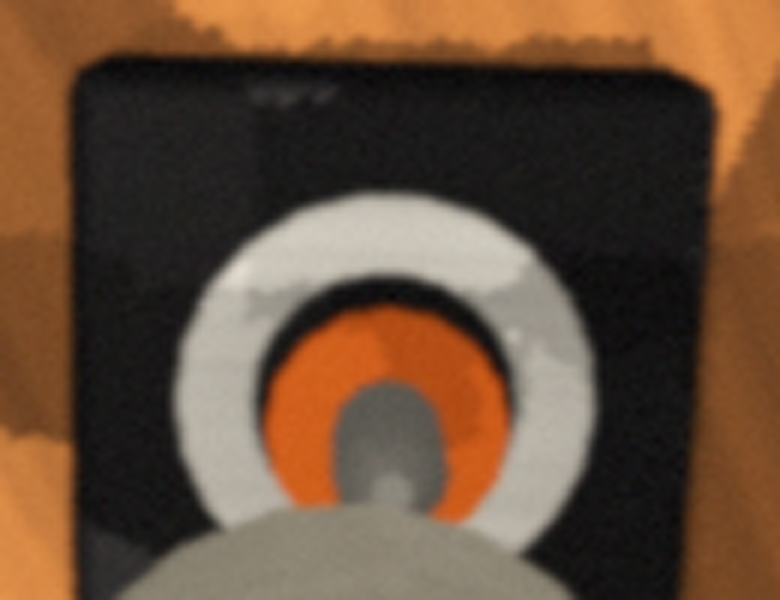

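```bash
python3 - <<'E'
from h import *
from rig import status,vision
from scipy.optimize import least_squares
c=vision.read_camera("wrist"); s=status.read_state()
t=np.linspace(0,2*np.pi,361)
def ext(x,y,z,r):
    p=np.array([proj(c,(x+r*np.cos(a),y+r*np.sin(a),z)) for a in t]); p=(p-[220,120])*6
    return np.array([p[:,0].min(),p[:,0].max(),p[:,1].min()])
m=[(41,36,(173,598,192)),(41,22.5,(252,520,275)),(59,20,(262,513,305))]
f=lambda q:np.concatenate([ext(q[0],q[1],z,r)-o for z,r,o in m])
for k in (m,m[:1],m[2:]):
    m=k; o=least_squares(f,[472,192],diff_step=1e-3); print(o.x,o.fun.round(1))
    delta(s,(*o.x,219.5))
# roll axis in the hand: extents of roll's lower top-edge etc. 
print(s["ee_pos"])
E
```

```text
[471.75852654 196.12858594] [ 1.7 -1.6 -0.5  1.8 -2.7 -2.8  2.8 -2.   3. ]
tool cm [-0.49  0.67  0.01] turn None
[471.79464599 196.19221598] [ 1.7 -1.7 -0.1]
tool cm [-0.5   0.67  0.01] turn None
[471.62906055 195.64419746] [ 2.3 -2.3 -0.1]
tool cm [-0.44  0.67  0.01] turn None
[476.13524086 189.03830044 219.55949993]
```

```bash
python3 -m creep '[[-0.25,0.35,0,0,5],[-0.23,0.32,0,0,5],[0,0,1.0,0,5],[0,0,2.0,0,5],[0,0,2.0,0,5],[0,0,2.0,0,5],[0,0,1.5,0,5],[0,0,0.5,0,5],[0,0,0,0,5],[0,0,0,0,5]]' 40; python3 -m creep '[[0,0,0.5,0,5],[0,0,0.5,0,5],[0,0,0.5,0,5],[0,0,0,0,5]]';python3 -m creep '[[0,0,0.5,0,5],[0,0,0.5,0,5],[0,0,0.5,0,5],[0,0,0.5,0,5],[0,0,0,0,5],[0,0,0,0,5]]'
```

```text
clock: 9.4
ee_pos: [472.0, 197.0, 130.1]
tcp_rot: [-0.557, 0.83, -0.0, 0.001]
contact_force: [-0.1, -0.7, -1.7]
width: 56.4
grasp_force: 40.0
clock: 9.8
ee_pos: [471.1, 196.4, 113.7]
tcp_rot: [-0.557, 0.831, 0.0, -0.001]
contact_force: [0.3, -0.1, -1.0]
width: 56.2
grasp_force: 40.0
clock: 10.4
ee_pos: [471.6, 196.7, 94.4]
tcp_rot: [-0.557, 0.831, -0.0, -0.0]
contact_force: [-0.3, -0.7, -0.6]
width: 56.2
grasp_force: 40.0
```

```bash
python3 -m creep '[[0,0,0.5,0,5],[0,0,0.5,0,5],[0,0,0.5,0,5],[0,0,0,0,5]]' 50; python3 -m creep '[[0,0,0.4,0,5],[0,0,0.4,0,5],[0,0,0.3,0,5],[0,0,0.2,0,5],[0,0,0,0,5],[0,0,0,0,5]]'; python3 -m creep '[[0,0,0.3,0,5],[0,0,0.2,0,5],[0,0,0.1,0,5],[0,0,0,0,5],[0,0,0,0,5]]'
```

```text
clock: 10.8
ee_pos: [471.0, 196.3, 78.6]
tcp_rot: [-0.557, 0.831, -0.0, -0.001]
contact_force: [0.9, -0.8, -0.5]
width: 55.9
grasp_force: 50.0
clock: 11.4
ee_pos: [471.9, 196.9, 67.0]
tcp_rot: [-0.557, 0.831, -0.0, 0.0]
contact_force: [-0.6, -0.4, 4.3]
width: 55.9
grasp_force: 50.0
clock: 11.9
ee_pos: [471.9, 196.9, 60.9]
tcp_rot: [-0.557, 0.831, -0.0, 0.0]
contact_force: [-1.3, 0.6, 5.9]
width: 56.2
grasp_force: 50.0
```

```bash
python3 -m creep '[[0,0,0.2,0,5],[0,0,0.1,0,5],[0,0,0,0,5],[0,0,0,0,5]]'; for i in 1 ; do python3 -m creep '[[0,0,0.1,0,5],[0,0,0,0,5],[0,0,0,0,5]]'; python3 -m creep '[[0,0,0.05,0,5],[0,0,0,0,5],[0,0,0,0,5]]'; done
```

```text
clock: 12.3
ee_pos: [471.9, 197.0, 58.0]
tcp_rot: [-0.557, 0.83, -0.0, 0.0]
contact_force: [-1.4, 0.3, 6.6]
width: 56.1
grasp_force: 50.0
clock: 12.6
ee_pos: [471.9, 196.9, 57.0]
tcp_rot: [-0.557, 0.83, -0.0, 0.0]
contact_force: [-1.5, 0.5, 6.0]
width: 56.2
grasp_force: 50.0
clock: 12.9
ee_pos: [471.9, 197.0, 56.6]
tcp_rot: [-0.557, 0.83, -0.0, 0.0]
contact_force: [-1.5, -0.4, 6.7]
width: 56.2
grasp_force: 50.0
```

```bash
python3 -m creep '[[0,0,0.05,0,5],[0,0,0,0,5],[0,0,0,0,5]]' |grep -E 'ee|con'; python3 -m creep '[[0,0,0.05,0,5],[0,0,0,0,5],[0,0,0,0,5]]' |grep -E 'ee|con'; python3 -m creep '[[0,0,0.04,0,5],[0,0,0,0,5],[0,0,0,0,5]]'|grep -E 'ee|con'
```

```text
ee_pos: [471.9, 196.9, 56.1]
contact_force: [-1.9, 0.2, 6.4]
ee_pos: [471.9, 196.9, 55.8]
contact_force: [-2.3, -0.5, 7.9]
ee_pos: [471.9, 197.0, 55.7]
contact_force: [-2.5, 0.2, 10.5]
```

```bash
python3 -m creep '[[0,0,0.05,0,5],[0,0,0,0,5],[0,0,0,0,5]]' |grep -E 'ee|con'; python3 -m creep '[[0,0,0.04,0,5],[0,0,0,0,5],[0,0,0,0,5],[0,0,0,0,5]]' |grep -E 'ee|con'
```

```text
ee_pos: [471.9, 196.9, 55.7]
contact_force: [-3.6, -1.1, 13.5]
ee_pos: [471.9, 196.9, 55.7]
contact_force: [-5.1, -1.0, 16.2]
```

Position has stalled at the expected height while the force rises, so the roll is on the ring with about 8 N of pressure. One look to confirm.

```bash
python3 - <<'E'
from rig import status,vision
import cv2
a=vision.read_camera("scene")["color"]; b=vision.read_camera("top")["color"]
import numpy as np
cv2.imwrite("pics/end.png",np.hstack([cv2.resize(a[110:260,180:380],(400,300),interpolation=2)[:, :],cv2.resize(b[130:280,170:370],(400,300),interpolation=2)]))
for i in range(3): vision.read_camera("top"); s=status.read_state(); print(s["contact_force"].round(1),s["ee_pos"].round(2),s["clock"],s["ft_torque"].round(2))
E
```

```text
[-4.3 -1.5 16. ] [471.92 196.96  55.7 ] 14.65 [-0.08  1.78 -0.01]
[-4.2  0.  16. ] [471.91 196.95  55.71] 14.7 [-0.04  1.72 -0.11]
[-4.6  0.1 16.2] [471.94 196.98  55.7 ] 14.75 [-0.04  1.71 -0.03]
```

View pics/end.png

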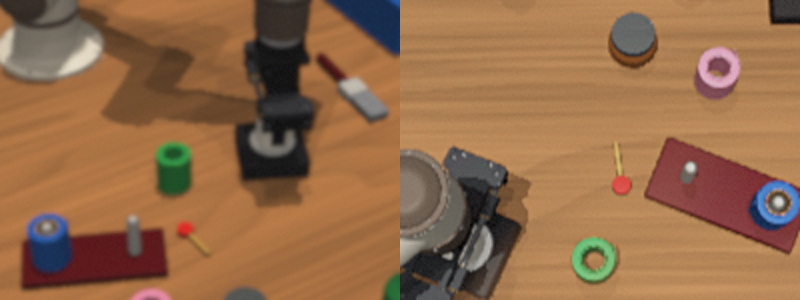

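```bash
python3 -c "
from rig import manip; print(manip.close_job())"
```

```text
the job is handed in; nothing more can be done
None
```

The white roll is over the dispenser spindle, pressed down onto the stop ring and still held in the gripper with about 16 N downward (roughly 8 N on the ring), and I handed the job in at about 15 s; in the last pictures the blue roll, key, jar and look-alikes were where they started.

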